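# Turn the locked drops carousel until the ultrasound gel is at the front

## Task

The ultrasound gel is wanted next: with a fingertip, push the carousel's locking slide all the way out, push the cups round from outside until the gel bottle (the biggest bottle) stands at the front by the label stand, then push the slide fully home so that the carousel is locked again. Only push: do not pinch the slide's thumb plate, do not press on or lift the things in the cups, and leave them all standing in their cups and the other things on the desk where they are.

Things in the scene. Friction and masses are not known exactly. Their poses are not given: they have to be found in the camera images.
- foot: the carousel's fixed grey foot: round plate 156 mm across, 12 mm thick; origin on the carousel's turning axis, at desk height. Its -x axis points to the front (sloping label stand there, reaching 126 mm from the axis, 35 mm high), its -y axis along the locking slide's arm at the right, away from the carousel; z up. The arm with rails and end stop reaches 231 mm from the axis, 32 mm high
- carousel_top (a point): on the carousel's turning axis, level with its cup rims (78 mm above the desk). White carousel of six round open cups, 64 mm outside and 57 mm inside diameter, centres 66 mm from the axis every 60 degrees, so its outside reaches 98 mm from the axis, with deep hollows between neighbouring cups for a fingertip; cup floors 30 mm above the desk
- carousel (a joint): turning angle of the carousel about the foot's vertical axis, rad, 0 at the start, growing anticlockwise seen from above; turns without end either way, with slight friction (about 0.06 N m), and stays where it is left. When locked, one cup stands exactly at the front and a hollow faces the locking slide (and one the opposite side)
- latch (a joint): travel of the locking slide, m: 0 = fully home (the bolt's round nose, 16 mm across, sits in the hollow between two cups; carousel locked), 0.030 = fully out (nose clears the cups beyond about 0.027). Starts home. Moves along the foot's -y axis with about 2 N friction and stays where left. Pushed home, it centres a carousel that is within about 8 degrees of a locking position
- latch_plate (a point): middle of the locking slide's upright black thumb plate: 44 mm wide, 8 mm thick along the travel, from 35 to 79 mm above the desk (this point at 57 mm). On the foot's -y axis, 160 mm from the turning axis when home, 190 mm when out. Pushed on its carousel-side face to unlock, on its outer face to lock
- front_place (a point): the front place: centre of the floor of a cup that stands exactly at the front, 66 mm from the carousel's axis in the foot's -x direction, 30 mm above the desk
- gel_bottle_mid (a point): the gel bottle: the largest bottle of the carousel, plain milky white, round body 44 mm across and 56 mm high, then a narrower ridged collar and pointed cap, 85 mm in all; standing loose in one of the six cups; this point is on its axis, half-way up
- drops_a_mid (a point): a slender eye-drop bottle, 27 mm across, 68 mm high, with a pointed cap; standing loose in one of the six cups; this point is on its axis, half-way up
- drops_b_mid (a point): a slender eye-drop bottle, 25 mm across, 62 mm high, with a pointed cap; standing loose in one of the six cups; this point is on its axis, half-way up
- drops_c_mid (a point): a slender eye-drop bottle, 27 mm across, 68 mm high, with a pointed cap; standing loose in one of the six cups; this point is on its axis, half-way up
- loupe_mid (a point): a stand magnifier, a black tube 36 mm across and 26 mm high, deep in its cup; standing loose in one of the six cups; this point is on its axis, half-way up
- lens_tin_mid (a point): a round flat tin, 40 mm across and 18 mm high, deep in its cup; standing loose in one of the six cups; this point is on its axis, half-way up
- tip_case: bystander: a small hinged case, 56 x 66 x 30 mm; origin at the centre of its underside
- strip_box: bystander: a small carton, 30 x 66 x 22 mm; origin at the centre of its underside
- occluder: bystander: an eye occluder paddle, 56 x 188 x 8 mm, lying flat; origin at the centre of its underside
- penlight: bystander: a pocket light, 14 x 120 x 15 mm, lying; origin at the centre of its underside

How it is judged:
By the outcome, as a careful person would: the job done as asked, in the order asked, and still so for the second after the job is handed in, with the robot touching nothing.
It also fails if it takes over 56 s, if anything falls off the work surface, if the arm or the gripper's body presses on something with over 40 N, if the wrist force passes 120 N, or if a joint passes its speed limit or range.

## Robot

A 6-joint arm with a two-finger parallel gripper is mounted at the origin on a cart in front of the work surface, level with it; the furniture and walls round the work are solid. World frame = base frame: x ahead of the robot, y to its left, z up, the work surface at z = 0. Lengths are in m, angles in rad, forces in N, time in s.
With the tool pointing down it reaches from about 0.25 to 0.775 m from the base axis. Payload 4 kg.
Tool frame: the origin (TCP) lies on the centre line of the jaws, within the pads' length; the fingertips stand 17 mm ahead of it and the grasp point (between the pads) lies 2 mm behind it; z points along the fingers, y is the line along which they close (so a half turn about z gives the same grasp; the last joint's range is limited). The gripper opens to 94 mm and grips with 3 to 60 N. Pads are 16 mm wide; open, the fingers measure 119 mm over their backs; the gripper's body (75 mm by 177 mm) begins 78 mm behind the grasp point.
Start: joints at [-1.211, 0.087, 1.371, -0, 1.684, -0.103], TCP at [0.246, -0.492, 0.223] pointing down, gripper open.
Joint ranges: [-3.1, 3.1], [-0.76, 2.03], [0.27, 2.55], [-1.08, 4.22], [0.17, 2.65], [-2.57, 2.57]. Speed limits (rad/s): [2.79, 2.79, 3.14, 3.14, 3.14, 3.14].

## Interface

Orientations are given as [roll, pitch, yaw] about the fixed x, y, z axes, in that order (R = Rz(yaw) Ry(pitch) Rx(roll)).
In Python, from bench import robot gives the robot as it stands.
- The arm moves only by the tool servo_tool, never from a script. Its argument "plan" is a list of rows, each a list of 7 numbers: the shift along the tool's x, y, z normalised to -1 to 1, where 1 is 0.1 m, then the turn, a rotation vector about the tool's x, y, z normalised to -1 to 1, where 1 is pi/2 rad, then the finger opening in mm, from 0 to 94. In form: [[x, y, z, ax, ay, az, gripper], ...]. A call has 1 to 12 rows; each row is the pose to reach, as a shift and turn from the pose commanded when the call began, along the tool's axes at that moment; what a row does not reach only later rows make up. A row lasts 1/12 s, in which the tool goes at most 41.7 mm and 7.16 degrees, less where a joint would pass 70% of its speed; a pose out of reach is approached as far as the arm can. A call with a number of a shift or a turn outside -1 to 1 is refused whole. A call with a gripper value outside its range is refused whole. The fingers move at their own pace and stop on an object; the grip force is fixed at half the most. Time passes only in rows, so rows that repeat a pose let the fingers close. It gives the time, the measured TCP pose, the force, the opening and the grip force at its end, in the units of the state.
- robot.get_obs(): the state, without advancing time (a new reading comes with each control period).
- robot.snapshot(name): name is "side" or "top" or "wrist"; returns the picture (384x512x3 uint8, red, green, blue); there is no depth.
- robot.camera_params(name): a dict with "camera_matrix" (3x3 intrinsics, pixels), "rvec" (rotation vector, rad) and "tvec" (3), from world to camera coordinates, as OpenCV has them; the wrist camera has in their place "tool_from_camera" (4x4, takes a point from camera to tool coordinates, whose origin is the TCP and whose axes are the flange's). Camera axes: x right, y down, z forward; pixel columns grow to the right and rows downward; lengths in m; the calibration is good to about 2 mm. The wrist camera is an equidistant fisheye: a pixel r from the principal point sees the ray r / f radians off the axis. A picture is of the moment at which its call begins: read the wrist's pose just before it. camera_params takes no time and is no camera call.
- robot.close_job(): hands the job in; it is judged then, once.
Trained networks look in the newest picture that a camera, given by its name, has taken for a name from the list of things; names that differ only in an ending like _2 or _b are one class to them, and where a whole thing is asked for, a point or a joint stands for the part that bears it (a point fixed in the world has none). Each returns a list of dicts, best first, with "conf" (0 to 1); they miss things now and then, are a little off and sometimes report something else, mostly with a low value. They report only what shows in the picture. A call takes as long as a camera call.
- robot.find_in(thing, camera): "extent" ([centre column, centre row, width, height] in pixels, round what is visible of it).
The state is a dict: "time": time; "joint_positions": joint angles; "qvel": joint speeds; "joint_torque": joint torques, N m; "tool_pos": TCP position; "ee_rot": TCP orientation; "wrist_force": force on the tool from outside, world axes, zero at the start; "wrist_torque": the same for the moment, N m; "width": finger opening in m; "finger_force": force on a finger pad.
Only numpy, scipy, OpenCV 4.12 (cv2) and the standard library are available. Lean on these libraries where they do the work, as an engineer would, in place of code of your own. Each camera call takes 0.05 s, during which the arm holds its last target. There are 200 camera calls.

## Working session

There is one attempt and no reset: what is moved stays moved. The work goes in short steps, Python scripts to look and compute and a tool call to move; the robot and the scene stay as the last step left them, time stands still between calls to the robot, and variables do not carry over. Pictures are saved under pics/ and viewed, at most 11 in all, crops included, and the job is handed in when it is done.

Besides the shell and the picture viewer there is one more tool, called after "Request:" by a JSON object that holds its "fn" and its "kwargs". servo_tool: Moves the arm, as the interface text tells. Scaled input: -1 to 1 covers 0.1 m each way for a shift and pi/2 rad each way for a turn. Its arguments: {"type":"object","properties":{"plan":{"type":"array","items":{"type":"array","items":{"type":"number"}}}},"required":["plan"]}

```bash
mkdir -p pics
cat > h.py <<'E'
import numpy as np, cv2
from bench import robot
def cam(n):
    p=robot.camera_params(n); return np.array(p["camera_matrix"]),np.array(p["rvec"],float),np.array(p["tvec"],float)
def proj(n,P):
    K,r,t=cam(n); return cv2.projectPoints(np.array(P,float).reshape(-1,1,3),r,t,K,None)[0].reshape(-1,2)
def ray(n,uv,z):
    K,r,t=cam(n); R=cv2.Rodrigues(r)[0]; o=-R.T@t.ravel(); d=R.T@np.linalg.inv(K)@np.array([uv[0],uv[1],1.]); return o+d*(z-o[2])/d[2]
E
python3 - <<'E'
from h import *
a=robot.snapshot("top"); b=robot.snapshot("side")
cv2.imwrite("pics/a.png",np.vstack([a,b])[:,:,::-1][:, :]) 
cv2.imwrite("pics/top.png",a[:,:,::-1]);cv2.imwrite("pics/side.png",b[:,:,::-1])
zs=dict(foot=.0,carousel_top=.078,latch_plate=.057,gel_bottle_mid=.0725,tip_case=.015,strip_box=.011,occluder=.004,penlight=.008,loupe_mid=.043,lens_tin_mid=.039)
for t,z in zs.items():
  for c in("top","side"):
    for d in robot.find_in(t,c)[:2]:
        print(t,c,round(d["conf"],2),np.round(d["extent"]),np.round(ray(c,d["extent"][:2],z),3))
print(robot.get_obs())
E
```

```text
foot top 0.9 [256. 205.  72.  44.] [ 0.493 -0.004  0.   ]
foot side 0.83 [252. 188.  68.  69.] [0.514 0.006 0.   ]
carousel_top top 0.74 [226. 187.  54.  54.] [0.545 0.101 0.078]
carousel_top side 0.96 [283. 176.  63.  53.] [0.571 0.087 0.078]
latch_plate side 0.56 [248. 199.  34.  20.] [ 0.569 -0.044  0.057]
gel_bottle_mid top 0.47 [242. 196.  19.  18.] [0.517 0.044 0.073]
gel_bottle_mid side 0.53 [263. 168.  15.  14.] [0.508 0.052 0.073]
tip_case top 0.69 [226. 186.  54.  55.] [0.557 0.105 0.015]
tip_case top 0.52 [150. 213.  20.  19.] [0.453 0.368 0.015]
tip_case side 0.5 [329. 127.  20.  21.] [0.46  0.381 0.015]
tip_case side 0.41 [350. 160.  31.  12.] [0.614 0.346 0.015]
strip_box top 0.76 [322. 218.  20.  10.] [ 0.453 -0.235  0.011]
strip_box side 0.68 [283. 175.  62.  54.] [0.536 0.117 0.011]
occluder top 0.72 [377. 221.  36.  42.] [ 0.446 -0.431  0.004]
occluder top 0.58 [264. 189.  29.  10.] [ 0.55  -0.03   0.004]
occluder side 0.63 [118. 260.   7.  20.] [ 0.503 -0.46   0.004]
penlight top 0.64 [155. 168.  30.  12.] [0.614 0.363 0.008]
penlight side 0.48 [291. 158.   2.  10.
[... 329 characters left out ...]
8 0.039]
{'time': 1.1, 'joint_positions': array([-1.21113364e+00,  8.71463196e-02,  1.37067708e+00, -4.14035079e-05,
        1.68354371e+00, -1.03070471e-01]), 'qvel': array([ 0.00106455, -0.00040272, -0.00058823, -0.00068283,  0.00070806,
        0.00069421]), 'joint_torque': array([ 9.59370045e-04, -3.40051818e+01, -3.02604103e+01,  7.22441194e-02,
        2.36743432e-02, -1.08507209e-06]), 'tool_pos': array([ 0.24552938, -0.49219737,  0.22254689]), 'ee_rot': array([3.14137254e+00, 6.41265752e-05, 4.62728484e-01]), 'wrist_force': array([-0.86706022,  0.04130843, -0.12496907]), 'wrist_torque': array([ 0.03808888,  0.00117886, -0.00717821]), 'finger_force': 0.0, 'width': 0.09380025928598547}
```

View pics/top.png

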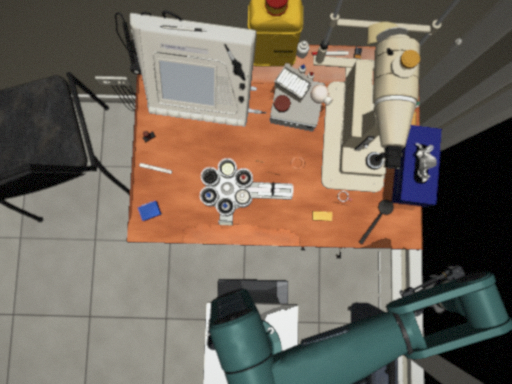

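View pics/side.png

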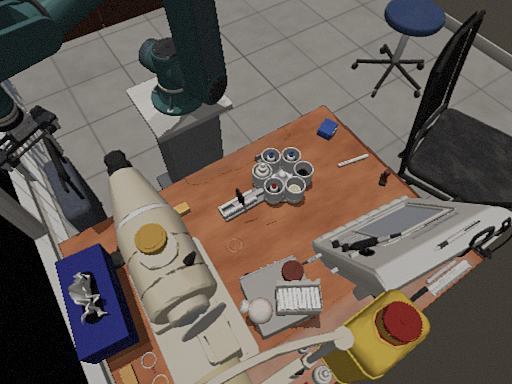

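The top view shows the carousel at about (227,187), the label stand towards the robot at (226,219) and the slide arm to the right at (270,190). The gel bottle is in the front-right cup at (242,196), so it needs a 60° clockwise turn. I'll move in for a close look.

Request:
{"fn": "servo_tool", "kwargs": {"plan": [[0.3,-0.3,-0.07,0,0,0,0],[0.62,-0.6,-0.13,0,0,0,0],[0.94,-0.9,-0.2,0,0,0,0]]}}

```text
time: 1.35
tool_pos: [0.2871, -0.3747, 0.2409]
ee_rot: [-3.14, -0.0, 0.461]
wrist_force: [0.3, 0.5, 0.2]
width: 0.0771
finger_force: 0.0
```

Request:
{"fn": "servo_tool", "kwargs": {"plan": [[0.3,-0.3,-0.07,0,0,0,0],[0.62,-0.6,-0.13,0,0,0,0],[0.94,-0.9,-0.2,0,0,0,0]]}}

```text
time: 1.6
tool_pos: [0.3289, -0.2577, 0.2608]
ee_rot: [3.141, -0.0, 0.462]
wrist_force: [0.6, -0.1, 0.7]
width: 0.0574
finger_force: 0.0
```

Request:
{"fn": "servo_tool", "kwargs": {"plan": [[0.3,-0.3,-0.07,0,0,0,0],[0.62,-0.6,-0.13,0,0,0,0],[0.94,-0.9,-0.2,0,0,0,0]]}}

```text
time: 1.85
tool_pos: [0.3705, -0.1413, 0.2799]
ee_rot: [3.14, -0.001, 0.462]
wrist_force: [0.6, -0.9, 0.2]
width: 0.0376
finger_force: 0.0
```

Request:
{"fn": "servo_tool", "kwargs": {"plan": [[0.3,-0.3,-0.07,0,0,-0.07,0],[0.62,-0.6,-0.13,0,0,-0.14,0],[0.94,-0.9,-0.2,0,0,-0.21,0],[0.94,-0.9,-0.2,0,0,-0.28,0],[0.94,-0.9,-0.2,0,0,-0.36,0],[0.94,-0.9,-0.2,0,0,-0.44,0],[0.94,-0.9,-0.2,0,0,-0.51,0],[0.94,-0.9,-0.2,0,0,-0.58,0],[0.94,-0.9,-0.2,0,0,-0.65,0],[0.94,-0.9,-0.2,0,0,-0.71,0],[0.94,-0.9,-0.2,0,0,-0.71,0],[0.94,-0.9,-0.2,0,0,-0.71,0]]}}

```text
time: 2.85
tool_pos: [0.4144, -0.0207, 0.2994]
ee_rot: [3.141, 0.0, 1.576]
wrist_force: [-0.4, -0.3, -0.1]
width: 0.0004
finger_force: 0.0
```

Run:
```python
from h import *
o=robot.get_obs(); p=robot.camera_params("wrist"); w=robot.snapshot("wrist")
np.savez("w1.npz",pos=o["tool_pos"],rot=o["ee_rot"])
cv2.imwrite("pics/w1.png",cv2.resize(w[:,:,::-1],(768,576)))
print(o["time"],o["tool_pos"],o["ee_rot"],o["joint_positions"],o["wrist_force"]); print(p)
for t in ("carousel_top","latch_plate","gel_bottle_mid","foot"):
  for d in robot.find_in(t,"wrist")[:2]: print(t,d)
```

```text
2.85 [ 0.41436709 -0.02072608  0.29942456] [3.14134054e+00 1.23919180e-04 1.57563457e+00] [-1.86767273e-01 -2.18170030e-01  1.50747315e+00 -7.66512012e-05
  1.85201843e+00 -1.91626812e-01] [-0.42769873 -0.27062192 -0.10724144]
{'camera_matrix': array([[297.31863964,   0.        , 256.08613811],
       [  0.        , 297.31863964, 197.35455456],
       [  0.        ,   0.        ,   1.        ]]), 'tool_from_camera': array([[-5.16656303e-04, -9.58025496e-01, -2.86682545e-01,
         8.31723963e-02],
       [ 9.99999788e-01, -6.08743101e-04,  2.32086745e-04,
        -3.48289805e-04],
       [-3.96861040e-04, -2.86682364e-01,  9.58025608e-01,
        -1.61205392e-01],
       [ 0.00000000e+00,  0.00000000e+00,  0.00000000e+00,
         1.00000000e+00]])}
carousel_top {'extent': [350.0, 88.8, 143.3, 140.8], 'conf': 0.68}
latch_plate {'extent': [343.6, 177.2, 33.4, 58.8], 'conf': 0.98}
latch_plate {'extent': [330.2, 128.9, 36.0, 33.0], 'conf': 0.19}
gel_bottle_mid {'extent': [330.1, 129.1, 33.6, 36.0], 'conf': 0.91}
foot {'extent': [313.9, 149.0, 103.9, 176.4], 'conf': 0.92}
```

View pics/w1.png

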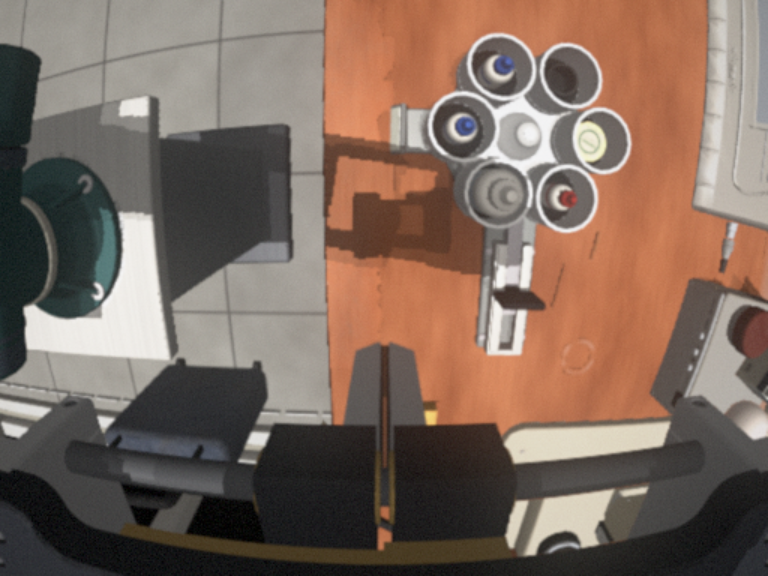

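The wrist view shows the six rims (front cup at about (462,126), gel at (493,192)), the label stand at (405,128), and the thumb plate at (518,298). I'll fit the foot's pose to these.

```bash
cat >> h.py <<'E'
from scipy.spatial.transform import Rotation as Ro
from scipy.optimize import least_squares
def wray(uv,z,pos,rot):
    p=robot.camera_params("wrist"); K=np.array(p["camera_matrix"]); T=np.array(p["tool_from_camera"])
    d=(np.array(uv)-K[:2,2])/K[0,0]; r=np.hypot(*d); c=np.r_[d/r*np.sin(r),np.cos(r)]
    R=Ro.from_euler("xyz",rot).as_matrix(); o=R@T[:3,3]+pos; v=R@T[:3,:3]@c
    return o+v*(z-o[2])/v[2]
E
python3 - <<'E'
from h import *
n=np.load("w1.npz")
V=[((462,126),180),((501,66),120),((571,76),60),((590,140),0),((565,198),300),((493,192),240)]
P=np.array([wray(np.array(v)/1.5,.078,n["pos"],n["rot"])[:2] for v,_ in V]); A=np.radians([a for _,a in V])
f=lambda q:(np.c_[q[0]+.066*np.cos(A+q[2]),q[1]+.066*np.sin(A+q[2])]-P).ravel()
s=least_squares(f,[.55,.1,0]); print(s.x,np.degrees(s.x[2]),np.round(s.fun*1000,1))
for uv,z in(((343.6,177.2),.057),((405/1.5,128/1.5),.03),((502/1.5,352/1.5),.03)): 
  w=wray(uv,z,n["pos"],n["rot"]); d=w[:2]-s.x[:2]; print(w,np.hypot(*d),np.degrees(np.arctan2(d[1],d[0])))
c=s.x
M=np.array([[c[0]+.066*np.cos(a+c[2]),c[1]+.066*np.sin(a+c[2]),.078] for a in A]+[[c[0]+.16*np.sin(c[2]),c[1]-.16*np.cos(c[2]),.057]])
S=8
for nme in("top","side"):
  im=cv2.imread(f"pics/{nme}.png"); q=proj(nme,M); x0,y0=(q.min(0)-20).astype(int); x1,y1=(q.max(0)+20).astype(int)
  k=cv2.resize(im[y0:y1,x0:x1],None,fx=5,fy=5,interpolation=2)
  for i,u in enumerate(q):
    cv2.circle(k,tuple(((u-[x0,y0]+.5)*5).astype(int)),4,(0,0,255) if i!=5 else (0,255,0),2)
  cv2.imwrite(f"pics/{nme}_c.png",k); print(k.shape)
a,b=cv2.imread("pics/top_c.png"),cv2.imread("pics/side_c.png"); h=max(a.shape[0],b.shape[0])
z=lambda i:cv2.copyMakeBorder(i,0,h-i.shape[0],0,0,0)
k=np.hstack([z(a),z(b)]); k=cv2.resize(k,None,fx=min(1,800/k.shape[1]),fy=min(1,800/k.shape[1])); cv2.imwrite("pics/ov.png",k)
E
```

```text
[ 0.54321741  0.09782699 -0.03184497] -1.8245823486754795 [-2.5  1.  -2.   0.9 -2.1  0.4  9.3 -0.3 -2.6 -1.2 -0.  -0.9]
[ 0.53955629 -0.02772261  0.057     ] 0.12560296325365694 -91.67031516374263
[0.43345888 0.09974245 0.03      ] 0.1097752475678109 179.00019803435006
[ 0.54194105 -0.12900145  0.03      ] 0.22683203095668877 -90.32239923779234
(390, 520, 3)
(405, 520, 3)
```

View pics/ov.png

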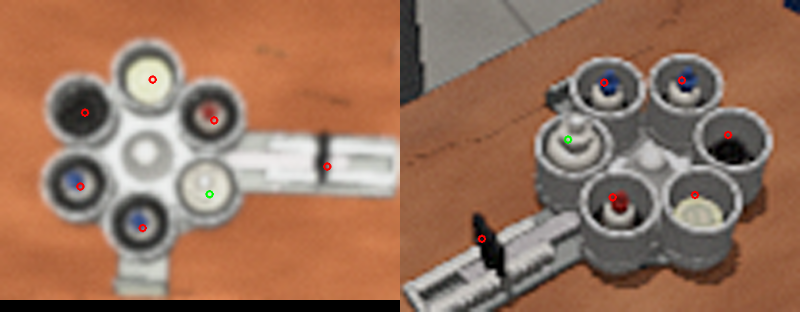

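The overlay confirms the layout, with the model about 3–4 mm off. I'll do one joint refit over the three views.

Run:
```python
from h import *
n=np.load("w1.npz")
A=np.radians([180,120,60,0,300,240])
V=np.array([(462,126),(501,66),(571,76),(594,140),(565,198),(493,192)])/1.5
c=np.array([ .54321741,  .09782699, -.03184497])
mod=lambda q,A:np.c_[q[0]+.066*np.cos(A+q[2]),q[1]+.066*np.sin(A+q[2]),0*A+.078]
M=np.vstack([mod(c,A),[c[0]+.16*np.sin(c[2]),c[1]-.16*np.cos(c[2]),.057]])
P={"wrist":np.array([wray(v,.078,n["pos"],n["rot"])[:2] for v in V])}
px={"top":[(141,225),(75,184),(82,108),(148,75),(210,115),(206,187)],"side":[(607,88),(685,85),(732,137),(703,203),(619,208),(575,146)]}
sc=800/1040*5
for nm in px:
  x0,y0=(proj(nm,M).min(0)-20).astype(int); u=np.array(px[nm],float); u[:,0]-=400*(nm=="side")
  u=u/sc+[x0,y0]-.5; P[nm]=np.array([ray(nm,w,.078)[:2] for w in u])
for k in P:
  s=least_squares(lambda q:(mod(q,A)[:,:2]-P[k]).ravel(),c,loss="soft_l1",f_scale=.002); print(k,s.x,np.round(1000*s.fun,1))
```

```text
wrist [ 0.54469725  0.09790232 -0.02966943] [-1.1  1.  -0.6  0.9 -0.8  0.5  6.6 -0.5 -1.  -1.   1.6 -0.9]
top [ 0.54704797  0.10123117 -0.01681814] [ 1.4  1.1  0.8 -1.6 -1.   0.8 -0.1  0.4  0.3 -0.2 -1.6 -0.7]
side [ 0.55026588  0.09782401 -0.00313453] [ 0.9 -0.5  0.2 -0.1  2.4 -0.6 -2.3  1.  -2.   2.6  0.3 -1.8]
```

Request:
{"fn": "servo_tool", "kwargs": {"plan": [[-0.04,0.3,0.3,0,0,0.02,0],[-0.1,0.65,0.6,0,0,0.02,0],[-0.13,0.9,0.8,0,0,0.02,0],[-0.13,0.9,0.9,0,0,0.02,0]]}}

```text
time: 3.43
tool_pos: [0.5061, -0.0335, 0.2034]
ee_rot: [-3.135, -0.001, 1.546]
wrist_force: [-0.7, 0.2, -0.8]
width: 0.0006
finger_force: 0.0
```

Request:
{"fn": "servo_tool", "kwargs": {"plan": [[0,0.3,0,0,0,0,0],[0,0.4,0.2,0,0,0,0],[0,0.4,0.5,0,0,0,0],[0,0.4,0.5,0,0,0,0],[0,0.4,0.5,0,0,0,0]]}}

```text
time: 3.85
tool_pos: [0.5429, -0.0338, 0.1578]
ee_rot: [-3.137, -0.001, 1.546]
wrist_force: [0.6, 0.5, 0.8]
width: 0.0001
finger_force: 0.0
```

Run:
```python
from h import *
o=robot.get_obs(); w=robot.snapshot("wrist"); np.savez("w2.npz",pos=o["tool_pos"],rot=o["ee_rot"])
cv2.imwrite("pics/w2.png",cv2.resize(w[:,:,::-1],(768,576))); print(o["time"],o["tool_pos"],o["ee_rot"])
p=robot.camera_params("wrist");K=np.array(p["camera_matrix"]);T=np.array(p["tool_from_camera"]);
for P in([0,0,.017],):
  c=np.linalg.inv(T)@np.r_[P,1]; th=np.arctan2(np.hypot(*c[:2]),c[2]); print("tip",1.5*(K[:2,2]+K[0,0]*th*c[:2]/np.hypot(*c[:2])))
for d in robot.find_in("latch_plate","wrist")[:1]: print(d, wray(d["extent"][:2],.057,o["tool_pos"],o["ee_rot"]))
```

```text
3.85 [ 0.54288555 -0.03383028  0.157834  ] [-3.13680053e+00 -6.05314145e-04  1.54633797e+00]
tip [384.82014463 361.08906837]
{'extent': [261.0, 188.5, 48.8, 106.4], 'conf': 0.96} [ 0.54694473 -0.02068152  0.057     ]
```

View pics/w2.png

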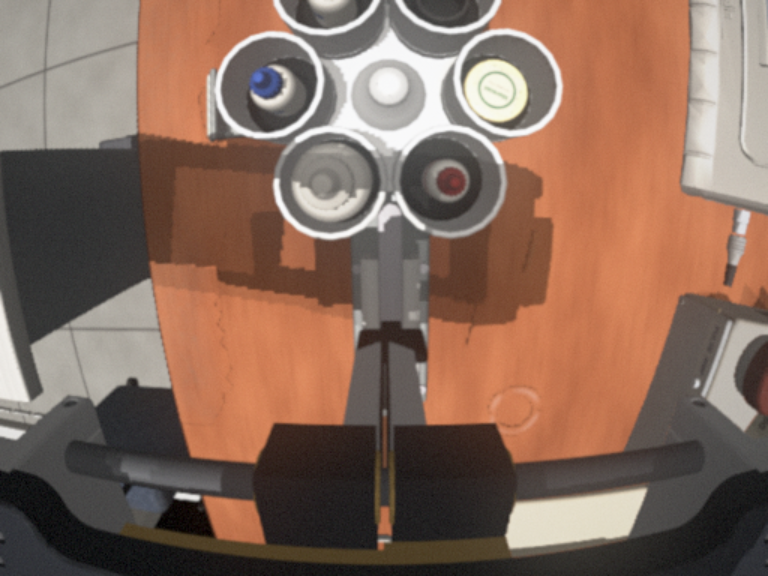

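Run:
```python
from h import *
n=np.load("w2.npz")
for uv,z in(((392,332),.079),((426,332),.079),((357,332),.079),((330,183),.078),((452,181),.078),((269,84),.078),((507,82),.078),((390,85),.08)): print(uv,wray(np.array(uv)/1.5,z,n["pos"],n["rot"]))
A=np.radians([240,300,180,0])
V=np.array([(330,183),(452,181),(269,84),(507,82)])/1.5
P=np.array([wray(v,.078,n["pos"],n["rot"])[:2] for v in V])
s=least_squares(lambda q:(np.c_[q[0]+.066*np.cos(A+q[2]),q[1]+.066*np.sin(A+q[2])]-P).ravel(),[.546,.098,0]);print(s.x,s.fun*1000)
```

```text
(392, 332) [ 0.54651247 -0.04419697  0.079     ]
(426, 332) [ 0.56618555 -0.04471831  0.079     ]
(357, 332) [ 0.52629838 -0.04375156  0.079     ]
(330, 183) [0.51497228 0.04139685 0.078     ]
(452, 181) [0.58065567 0.04102881 0.078     ]
(269, 84) [0.48313236 0.09859711 0.078     ]
(507, 82) [0.61214142 0.0967837  0.078     ]
(390, 85) [0.54849404 0.09339766 0.08      ]
[ 0.54797547  0.09802936 -0.00874926] [-0.49562705 -0.23425199 -0.18154485 -0.4436543  -1.15435799  0.0096915
  1.83152989  0.66821479]
```

Measured at close range, the axis is at (0.548, 0.098) with yaw about −0.01, and the plate's inner face is at y of about −0.06. The tip has room to go straight down.

Request:
{"fn": "servo_tool", "kwargs": {"plan": [[0,0.03,0.35,0,0,0,0],[0,0.03,0.7,0,0,0,0],[0,0.03,0.93,0,0,0,0],[0,0.03,0.93,0,0,0,0],[0,0.03,0.93,0,0,0,0]]}}

```text
time: 4.37
tool_pos: [0.5476, -0.0342, 0.0675]
ee_rot: [3.141, 0.0, 1.547]
wrist_force: [0.3, -0.1, 0.2]
width: 0.0005
finger_force: 0.0
```

Request:
{"fn": "servo_tool", "kwargs": {"plan": [[-0.08,0,0,0,0,0,0],[-0.14,0,0,0,0,0,0],[-0.2,0,0,0,0,0,0],[-0.26,0,0,0,0,0,0],[-0.32,0,0,0,0,0,0],[-0.37,0,0,0,0,0,0],[-0.42,0,0,0,0,0,0],[-0.42,0,0,0,0,0,0]]}}

```text
time: 5.03
tool_pos: [0.5464, -0.0771, 0.0664]
ee_rot: [-3.141, 0.0, 1.546]
wrist_force: [0.3, 2.3, 1.1]
width: 0.0001
finger_force: 0.5
```

Request:
{"fn": "servo_tool", "kwargs": {"plan": [[-0.06,0,0,0,0,0,0],[-0.12,0,0,0,0,0,0],[-0.17,0,0,0,0,0,0],[-0.17,0,0,0,0,0,0]]}}

```text
time: 5.37
tool_pos: [0.5462, -0.0777, 0.0663]
ee_rot: [-3.141, -0.032, 1.55]
wrist_force: [1.6, 38.9, 8.1]
width: 0.0
finger_force: 19.4
```

Request:
{"fn": "servo_tool", "kwargs": {"plan": [[-0.03,0,0,0,0,0,0],[-0.03,0,0,0,0,0,0]]}}

```text
time: 5.53
tool_pos: [0.5462, -0.0778, 0.0663]
ee_rot: [-3.14, -0.036, 1.552]
wrist_force: [1.8, 43.6, 8.7]
width: 0.0005
finger_force: 22.3
```

Force rose at the stop with the plate's inner face about 184 mm from the axis, so the slide is out. I'll back off, lift, and check while heading to the front-right hollow.

Request:
{"fn": "servo_tool", "kwargs": {"plan": [[0.32,0,0,0,0,0,0],[0.32,0,0,0,0,0,0],[0.32,0,-0.4,0,0,0,0],[0.32,0,-0.8,0,0,0,0],[0.32,-0.2,-0.95,0,0,0,0],[0.32,-0.3,-0.95,0,0,0,0],[0.32,-0.3,-0.95,0,0,0,0]]}}

```text
time: 6.12
tool_pos: [0.5155, -0.0643, 0.1618]
ee_rot: [3.141, 0.002, 1.546]
wrist_force: [-0.3, 0.6, -1.4]
width: 0.0005
finger_force: 0.0
```

Request:
{"fn": "servo_tool", "kwargs": {"plan": [[0.3,-0.3,0,0,0,-0.07,0],[0.6,-0.55,0,0,0,-0.14,0],[0.9,-0.8,0,0,0,-0.21,0],[1.0,-0.8,0,0,0,-0.28,0],[1.0,-0.8,0,0,0,-0.34,0],[1.0,-0.8,0,0,0,-0.34,0]]}}

```text
time: 6.62
tool_pos: [0.4377, 0.0388, 0.1587]
ee_rot: [-3.137, -0.001, 2.083]
wrist_force: [1.3, -0.5, -0.1]
width: 0.0004
finger_force: 0.0
```

```bash
cat > look.py <<'E'
import sys
from h import *
o=robot.get_obs(); w=robot.snapshot("wrist"); nm=sys.argv[1]; np.savez(nm+".npz",pos=o["tool_pos"],rot=o["ee_rot"])
cv2.imwrite(f"pics/{nm}.png",cv2.resize(w[:,:,::-1],(768,576))); print(o["time"],o["tool_pos"],o["ee_rot"],o["wrist_force"])
E
python3 look.py w3
```

```text
6.6167 [0.43769305 0.03875804 0.15868807] [-3.13734900e+00 -1.45322923e-03  2.08336569e+00] [ 1.30292911 -0.49470384 -0.13262402]
```

View pics/w3.png

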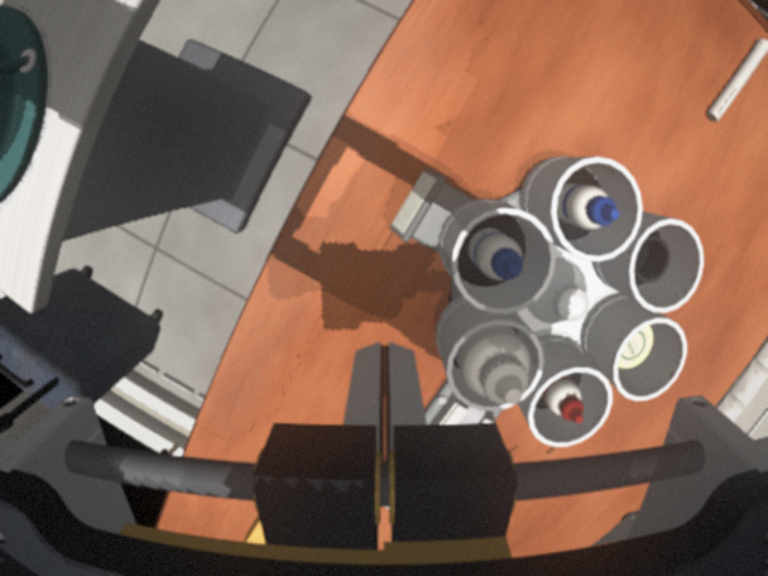

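The carousel is unmoved and the finger is outside the hollow beside the gel cup. I'll lower it and move in.

Request:
{"fn": "servo_tool", "kwargs": {"plan": [[-0.03,0,0.35,0,0,0,0],[-0.03,0,0.7,0,0,0,0],[-0.03,0,0.93,0,0,0,0],[-0.03,0,0.93,0,0,0,0],[-0.03,0.1,0.93,0,0,0,0],[-0.03,0.2,0.93,0,0,0,0],[-0.03,0.28,0.93,0,0,0,0],[-0.03,0.35,0.93,0,0,0,0],[-0.03,0.35,0.93,0,0,0,0]]}}

```text
time: 7.42
tool_pos: [0.4707, 0.0517, 0.0692]
ee_rot: [-3.135, 0.002, 2.081]
wrist_force: [-6.6, -4.9, 2.6]
width: 0.0003
finger_force: 3.2
```

Request:
{"fn": "servo_tool", "kwargs": {"plan": [[0,-0.03,0,0,0,0,0],[0.081,-0.027,0,0,0,0.056,0],[0.161,-0.016,0,0,0,0.111,0],[0.241,0.002,0,0,0,0.167,0],[0.318,0.026,0,0,0,0.222,0],[0.393,0.057,0,0,0,0.278,0],[0.465,0.095,0,0,0,0.333,0],[0.533,0.138,0,0,0,0.389,0],[0.598,0.188,0,0,0,0.444,0],[0.658,0.242,0,0,0,0.5,0],[0.712,0.302,0,0,0,0.556,0],[0.712,0.302,0,0,0,0.556,0]]}}

```text
time: 8.42
tool_pos: [0.4639, 0.132, 0.0697]
ee_rot: [3.141, -0.003, 1.207]
wrist_force: [-2.2, 1.9, 0.2]
width: 0.0004
finger_force: 1.4
```

```bash
python3 look.py w4
```

```text
8.4167 [0.46390626 0.13199414 0.06969345] [ 3.14066741e+00 -2.88639675e-03  1.20733553e+00] [-2.15502357  1.94295668  0.22891714]
```

View pics/w4.png

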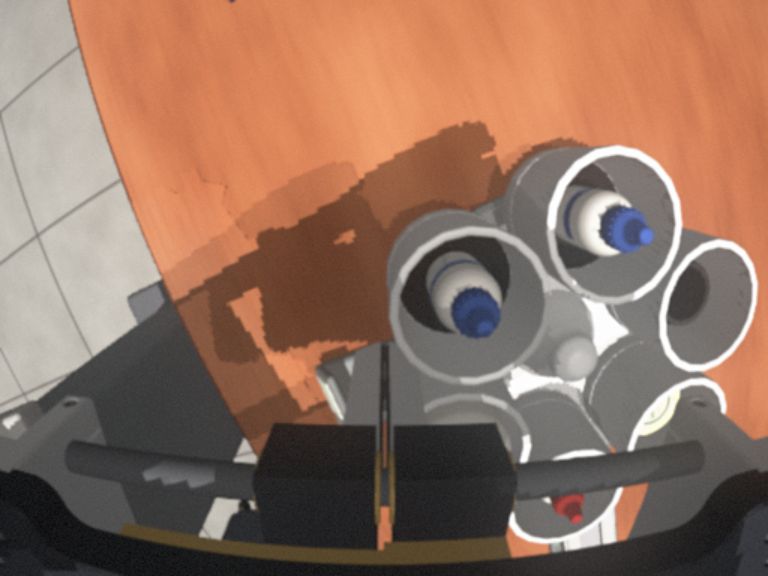

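Request:
{"fn": "servo_tool", "kwargs": {"plan": [[0.055,0.002,0,0,0,0.039,0],[0.111,0.007,0,0,0,0.078,0],[0.111,0.007,0,0,0,0.078,0],[0.07,-0.1,0,0,0,0.078,0],[0.04,-0.25,0,0,0,0.078,0],[0.0,-0.4,0,0,0,0.078,0],[0.0,-0.4,-0.4,0,0,0.0,0],[0.0,-0.4,-0.8,0,0,-0.07,0],[0.0,-0.4,-1.0,0,0,-0.14,0],[0,-0.4,-1,0,0,-0.21,0],[0,-0.4,-1,0,0,-0.21,0]]}}

```text
time: 9.38
tool_pos: [0.4264, 0.1436, 0.1708]
ee_rot: [3.136, -0.0, 1.54]
wrist_force: [-0.1, 1.4, -0.6]
width: 0.0002
finger_force: 0.0
```

```bash
python3 look.py w5
```

```text
9.3833 [0.42642293 0.14355393 0.17080854] [ 3.13556654e+00 -1.95748993e-04  1.54047169e+00] [-0.13214043  1.3728979  -0.6262327 ]
```

View pics/w5.png

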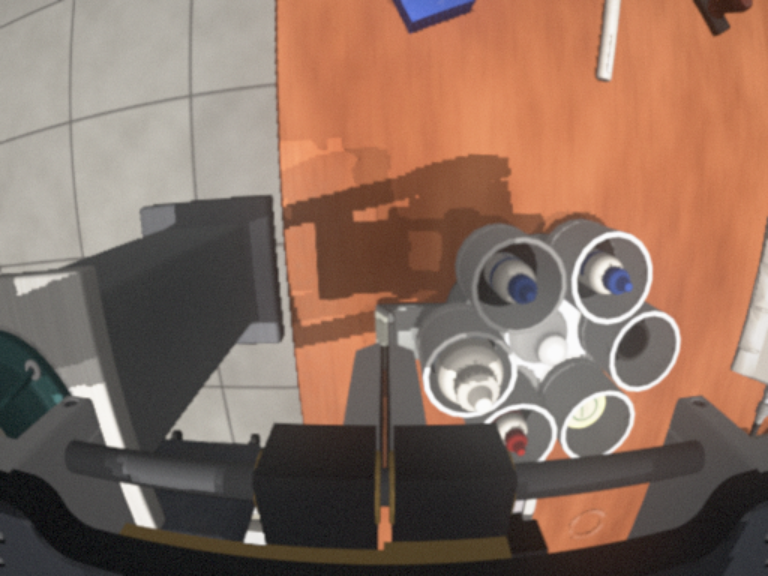

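Run:
```python
from h import *
n=np.load("w5.npz")
A=np.radians([120,60,0,300,180])
V=np.array([(518,281),(612,277),(645,347),(597,412),(470,375)])/1.5
P=np.array([wray(v,.078,n["pos"],n["rot"])[:2] for v in V])
s=least_squares(lambda q:(np.c_[q[0]+.066*np.cos(A+q[2]),q[1]+.066*np.sin(A+q[2])]-P).ravel(),[.546,.098,0]);print(s.x,np.degrees(s.x[2]),s.fun*1000)
print(wray(np.array((540,535))/1.5,.079,n["pos"],n["rot"]))
```

```text
[0.54482184 0.10348757 0.07630102] 4.371726213264859 [-1.05420473  0.38289397 -1.12728535  4.27980866  0.4360031   1.46325284
  3.32374684 -8.75907076 -1.57825986  2.63311529]
[ 0.55274593 -0.06510493  0.079     ]
```

The gel cup is now close to the front. The slide is out, and its plate shows at (540,535). I'll go outside the plate and measure the angle from a better view there.

Request:
{"fn": "servo_tool", "kwargs": {"plan": [[-0.35,0.1,0,0,0,0,0],[-0.7,0.2,0,0,0,0,0],[-0.9,0.3,0,0,0,0,0]]}}

```text
time: 9.68
tool_pos: [0.4514, 0.0506, 0.167]
ee_rot: [-3.14, 0.002, 1.535]
wrist_force: [1.5, 0.7, -0.2]
width: 0.0004
finger_force: 0.0
```

Request:
{"fn": "servo_tool", "kwargs": {"plan": [[-0.35,0.15,0,0,0,0,0],[-0.7,0.3,0,0,0,0,0],[-0.9,0.45,0,0,0,0,0]]}}

```text
time: 9.93
tool_pos: [0.4936, -0.0417, 0.1669]
ee_rot: [-3.139, 0.002, 1.533]
wrist_force: [0.2, 0.1, 0.6]
width: 0.0006
finger_force: 0.0
```

Request:
{"fn": "servo_tool", "kwargs": {"plan": [[-0.35,0.2,0,0,0,0,0],[-0.7,0.4,0,0,0,0,0],[-0.82,0.45,0.0,0,0,0,0],[-0.82,0.45,0.0,0,0,0,0],[-0.82,0.45,0.0,0,0,0,0]]}}

```text
time: 10.35
tool_pos: [0.5355, -0.1218, 0.1668]
ee_rot: [-3.138, -0.001, 1.535]
wrist_force: [-0.5, 0.1, -0.1]
width: 0.0007
finger_force: 0.0
```

```bash
python3 look.py w6
```

```text
10.35 [ 0.53551516 -0.12183818  0.16680534] [-3.13842375e+00 -1.35372773e-03  1.53484617e+00] [-0.51521753  0.14024984 -0.07402792]
```

View pics/w6.png

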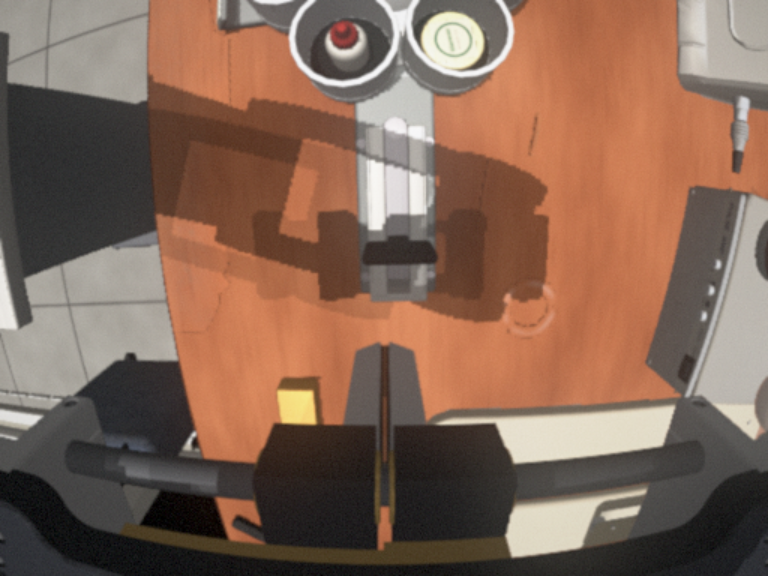

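Run:
```python
from h import *
n=np.load("w6.npz")
W=lambda uv,z:wray(np.array(uv)/1.5,z,n["pos"],n["rot"])
a,b=W((345,42),.078),W((459,38),.078); d=b-a; print(a,b,np.hypot(*d[:2]),np.degrees(np.arctan2(d[1],d[0])))
m=(a+b)/2; t=np.arctan2(d[1],d[0]); print("axis",m[:2]+.0572*np.array([-np.sin(t),np.cos(t)]))
print("plate edges top outer/inner",W((400,262),.079),W((400,242),.035)); print(W((396,122),.045), W((398,298),.03))
```

```text
[0.51896625 0.03417963 0.078     ] [0.58250637 0.03527554 0.078     ] 0.0635495649168685 0.9881086509984937
axis [0.5497499  0.09191908]
plate edges top outer/inner [ 0.54509117 -0.0931176   0.079     ] [ 0.54661463 -0.0890467   0.035     ]
[ 0.54633022 -0.01055009  0.045     ] [ 0.54425923 -0.12941597  0.03      ]
```

The slide is out, with its nose clear at (395,122). The cups are within about 2° of locking, so I'll lower the finger outside the plate and push home.

Request:
{"fn": "servo_tool", "kwargs": {"plan": [[0,0.1,0.35,0,0,0,0],[0,0.1,0.7,0,0,0,0],[0,0.1,0.98,0,0,0,0],[0,0.1,0.98,0,0,0,0],[0.1,0.1,0.98,0,0,0,0],[0.18,0.1,0.98,0,0,0,0],[0.24,0.1,0.98,0,0,0,0],[0.3,0.1,0.98,0,0,0,0],[0.36,0.1,0.98,0,0,0,0],[0.41,0.1,0.98,0,0,0,0],[0.46,0.1,0.98,0,0,0,0],[0.46,0.1,0.98,0,0,0,0]]}}

```text
time: 11.4
tool_pos: [0.5492, -0.0757, 0.0718]
ee_rot: [3.138, 0.0, 1.538]
wrist_force: [-0.3, -1.8, 1.5]
width: 0.0007
finger_force: 0.9
```

Request:
{"fn": "servo_tool", "kwargs": {"plan": [[0.03,0,0,0,0,0,0],[0.06,0,0,0,0,0,0],[0.09,0,0,0,0,0,0],[0.11,0,0,0,0,0,0],[0.11,0,0,0,0,0,0]]}}

```text
time: 11.82
tool_pos: [0.5492, -0.0739, 0.0718]
ee_rot: [3.139, 0.018, 1.535]
wrist_force: [-1.4, -22.1, 3.1]
width: 0.0004
finger_force: 11.1
```

Request:
{"fn": "servo_tool", "kwargs": {"plan": [[0.05,0,0,0,0,0,0],[0.1,0,0,0,0,0,0],[0.1,0,0,0,0,0,0]]}}

```text
time: 12.07
tool_pos: [0.5492, -0.0735, 0.0722]
ee_rot: [3.139, 0.037, 1.533]
wrist_force: [-2.5, -44.3, 0.6]
width: 0.0004
finger_force: 22.2
```

Request:
{"fn": "servo_tool", "kwargs": {"plan": [[-0.3,0,0,0,0,0,0],[-0.45,0,0,0,0,0,0],[-0.45,0,-0.4,0,0,0,0],[-0.45,0,-0.8,0,0,0,0],[-0.3,0,-1.0,0,0,0,0],[0.1,0,-1.0,0,0,0,0],[0.4,0,-1.0,0,0,0,0],[0.4,0,-1,0,0,0,0],[0.4,0,-1,0,0,0,0]]}}

```text
time: 12.82
tool_pos: [0.5499, -0.0133, 0.1699]
ee_rot: [-3.141, -0.001, 1.54]
wrist_force: [0.5, -0.0, 0.2]
width: 0.0006
finger_force: 0.0
```

```bash
python3 look.py w7
```

```text
12.8167 [ 0.54992139 -0.01328743  0.16989617] [-3.14084184e+00 -1.21278834e-03  1.54026155e+00] [ 0.47143313 -0.03508839  0.16698182]
```

View pics/w7.png

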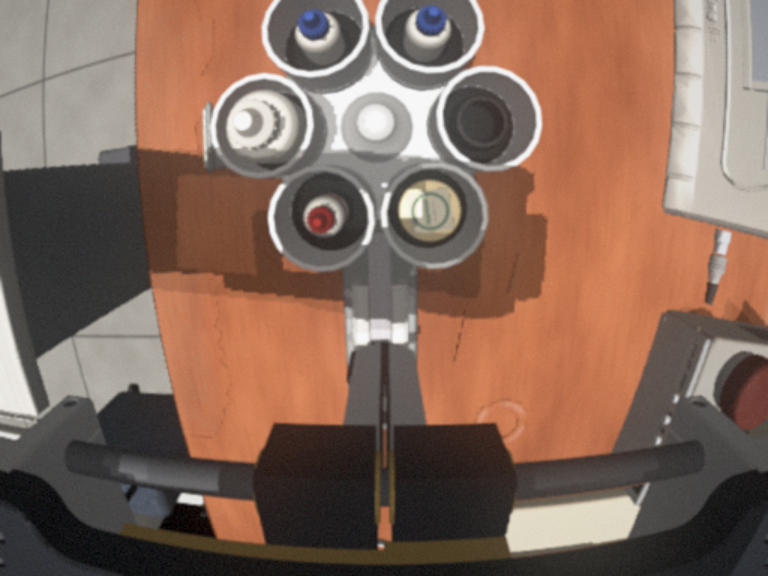

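The gel stands at the front by the stand. To check the slide is fully home, I'll return to the first viewing pose and compare it with the first pictures.

Request:
{"fn": "servo_tool", "kwargs": {"plan": [[0,-0.2,-0.3,0,0,0,0],[-0.03,-0.45,-0.6,0,0,0,0],[-0.04,-0.75,-0.8,0,0,0,0],[-0.04,-0.9,-1,0,0,0,0]]}}

```text
time: 13.2
tool_pos: [0.458, -0.0171, 0.2716]
ee_rot: [-3.141, -0.0, 1.535]
wrist_force: [0.9, 0.5, 0.6]
width: 0.0005
finger_force: 0.0
```

Request:
{"fn": "servo_tool", "kwargs": {"plan": [[0,-0.3,-0.2,0,0,-0.02,0],[0,-0.45,-0.3,0,0,-0.02,0],[0,-0.45,-0.3,0,0,-0.02,0],[0,-0.45,-0.3,0,0,-0.02,0]]}}

```text
time: 13.53
tool_pos: [0.4153, -0.0155, 0.3008]
ee_rot: [3.139, 0.0, 1.567]
wrist_force: [0.9, -0.3, -0.3]
width: 0.0002
finger_force: 0.0
```

```bash
python3 look.py w8
python3 - <<'E'
from h import *
n=np.load("w8.npz"); m=np.load("w1.npz"); print(n["pos"],m["pos"])
for d in robot.find_in("latch_plate","wrist")[:1]: print(d, wray(d["extent"][:2],.057,n["pos"],n["rot"]))
print("start",wray((343.6,177.2),.057,m["pos"],m["rot"]))
im=[cv2.imread(f"pics/{k}.png")[180:380,420:700] for k in("w1","w8")]
cv2.imwrite("pics/cmp.png",cv2.resize(np.hstack(im),None,fx=1.4,fy=1.4))
s=robot.snapshot("side")[:,:,::-1]; a=cv2.imread("pics/side.png")
cv2.imwrite("pics/cmps.png",cv2.resize(np.hstack([q[135:235,200:330] for q in(a,s)]),None,fx=3,fy=3,interpolation=2))
E
python3 -c "
import cv2,numpy as np
a,b=cv2.imread('pics/cmp.png'),cv2.imread('pics/cmps.png')
w=784;b=cv2.copyMakeBorder(b,0,0,0,w-b.shape[1] if b.shape[1]<w else 0,0)[:, :w];a=cv2.resize(a,(w,280));cv2.imwrite('pics/cmp2.png',np.vstack([a,b]))"
```

```text
13.5333 [ 0.4152913  -0.01545505  0.30080001] [3.13915607e+00 2.82975138e-04 1.56674094e+00] [ 0.86077273 -0.34305294 -0.27098387]
[ 0.4152913  -0.01545505  0.30080001] [ 0.41436709 -0.02072608  0.29942456]
{'extent': [343.8, 180.1, 34.2, 60.2], 'conf': 0.87} [ 0.54207537 -0.02826883  0.057     ]
start [ 0.53956727 -0.027725    0.057     ]
```

View pics/cmp2.png

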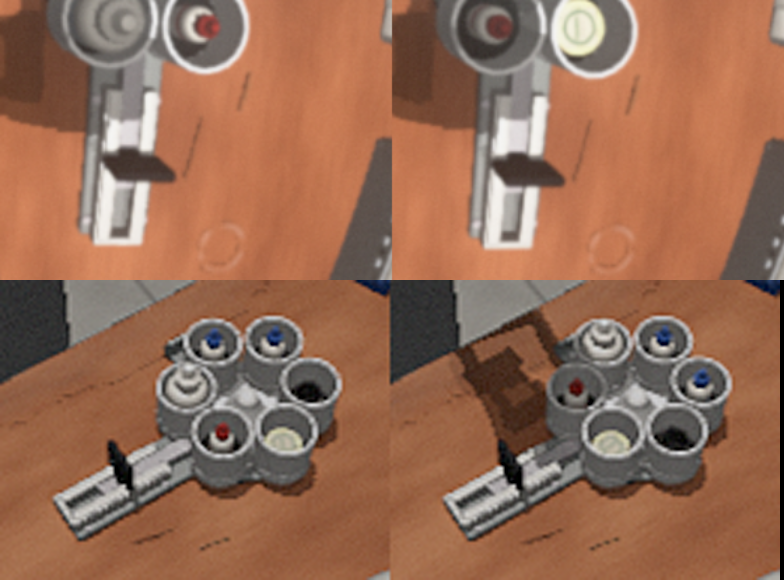

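The plate sits in the same place relative to the end stop as at the start, so the slide is home. The gel is at the front and everything is standing.

```bash
python3 -c "
from bench import robot
print(robot.close_job())"
```

```text
the job is handed in; nothing more can be done
None
```

The gel bottle is at the front by the label stand and the slide looks fully home; everything in view is standing, and the job was handed in at about 14 s.

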